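# Find the tired balance foot and tag it

### The arm

A 6-joint arm with a two-finger parallel gripper is mounted at the origin on the work surface. World frame = base frame: x ahead of the robot, y to its left, z up, the work surface at z = 0. Lengths are in m, angles in rad, forces in N, time in s.
With the tool pointing down it reaches from about 0.325 to 0.9 m from the base axis. Payload 6.1 kg.
Tool frame: the origin (TCP) lies midway between the tips of the shut fingers; the grasp point (between the pads) lies robot.hold_point_z behind it (robot.hold_point_z is the distance from the TCP to the grasp point, in m); z points along the fingers, y is the direction in which the jaws open and shut (so a half turn about z gives the same grasp; the last joint's range is limited). The gripper opens to 87 mm and grips with 3 to 60 N. Pads are 19 mm wide; open, the fingers measure 117 mm over their backs; the gripper's body (75 mm by 190 mm) begins 51 mm behind the grasp point.
Start: joints at [1.221, 0.22, 1.526, -0, 1.395, -0.126], TCP at [0.139, 0.609, 0.223] pointing down, gripper open.
Joint ranges: [-2.98, 2.98], [-0.91, 2.08], [0.09, 2.57], [-1.24, 4.39], [0.2, 2.65], [-2.68, 2.68]. Speed limits (rad/s): [2.57, 2.57, 3.01, 3.14, 3.14, 3.14].

### API

Orientations are given as a unit quaternion [x, y, z, w].
In Python, from bench import robot, snapshot, camera_info gives the robot as it stands. Calls block until the motion is done:
- robot.move_pose(position, orientation): joint-space move of the TCP to a pose.
- robot.servo_line(position, orientation=None, vel=0.15, until_force=None): straight line of the TCP; orientation=None keeps the orientation; vel is the mean speed in m/s. With until_force (N) it stops when the force on the tool has changed by that much, and returns True; else False.
- robot.set_joints(angles): joint-space move.
- robot.move_gripper(opening): finger opening in m; the grip force is fixed at half the most; returns when the fingers have stopped.
- robot.dwell(seconds).
- robot.inverse_kinematics(position, orientation): joint angles nearest the present ones, or None.
- robot.state(): the state.
- snapshot(name): name is "scene" or "top"; returns the picture (480x640x3 uint8, blue, green, red); there is no depth.
- camera_info(name): a dict with "camera_matrix" (3x3 intrinsics, pixels), "k1" (the pictures are not rectified: a ray, as slopes to the right and down, at radius r is drawn at 1 + k1 r^2 times it, then the intrinsics apply), "position" and "rotation" of the camera in the world. Camera axes: x right, y up, looking along -z (the intrinsics and any distortion apply to the point x, -y, -z); pixel columns grow to the right and rows downward; lengths in m; the calibration is good to about 2 mm. A picture is of the moment at which its call begins. camera_info takes no time and is no camera call.
A pose or a line that the arm cannot do raises robot.PlanningError and nothing moves.
- robot.hand_in(): hands the job in, once; it reports no verdict.
The state is a dict: "t": time; "joint_pos": joint angles; "qd": joint speeds; "tau": joint torques, N m; "tcp_pos": TCP position; "orientation": TCP orientation; "force": force on the tool from outside, world axes, zero at the start; "ft_torque": the same for the moment, N m; "opening": finger opening in m.
Only numpy, scipy, OpenCV 4.12 (cv2) and the standard library are available. Lean on these libraries where they do the work, as an engineer would, in place of code of your own. Each camera call takes 0.05 s, during which the arm holds its last target.

### The job

One of the three spring feet of the laboratory balance has gone soft. Starting at the blue-striped end of the white board (the robot's left) and going along the row, gently press each round black pad about 8 mm down with the fingertips and let it come up again, to feel which is softest; then push that foot's red tag fully down and leave the other two tags up. Only press: do not lift or shift the feet, and leave the things standing around them where they are.

Things in the scene. Friction and masses are not known exactly. Their poses are not given: they have to be found in the camera images.
- board: White laminate test board, 200 x 420 x 12 mm, fixed to the bench. Origin: centre of its underside. Its y axis runs along its length and points to the blue-striped end (the robot's left); its x axis points away from the robot; z up. The three feet stand on it in a row along y, about 135 mm apart, in unknown order.
- foot_a: Spring foot, loose on the board: grey base plate 140 x 76 x 12 mm, about 0.6 kg, 66 mm high to the top of the pad. Origin: centre of its underside; x axis from its pad towards its tag, z up. The three feet look alike; only their springs differ.
- pad_a_top (a point): Centre of the top face of foot a's round black pad with a yellow band (52 mm across, 20 mm thick, on a visible coil spring), 35 mm from the foot's origin on the side nearer the robot. z up. It goes down with the pad.
- pad_a (a joint): How far this pad is pressed down, m: 0 = up, 0.014 = bottomed out. It springs back up when released. At 8 mm down the springs push back with roughly 3 to 10.5 N; the softest gives less than half the force of either of the others.
- tag_a_top (a point): Centre of the top face of foot a's red tag (head 18 x 36 mm, 8 mm thick, longer across the foot), 45 mm from the foot's origin on the side away from the robot, 80 mm from the pad's centre, and 6 mm higher than the pad at rest. z up.
- tag_a (a joint): How far this tag is pushed down, m: 0 = up, 0.020 = fully down, its head resting on the grey block. Sliding friction of 8 N: it stays where it is left, and cannot be drawn up again without lifting the foot. Only the tag of the soft foot goes fully down; on a sound foot a stop inside halts it at 0.012, so there is one try.
- foot_b: Spring foot, loose on the board: grey base plate 140 x 76 x 12 mm, about 0.6 kg, 66 mm high to the top of the pad. Origin: centre of its underside; x axis from its pad towards its tag, z up. The three feet look alike; only their springs differ.
- pad_b_top (a point): Centre of the top face of foot b's round black pad with a yellow band (52 mm across, 20 mm thick, on a visible coil spring), 35 mm from the foot's origin on the side nearer the robot. z up. It goes down with the pad.
- pad_b (a joint): How far this pad is pressed down, m: 0 = up, 0.014 = bottomed out. It springs back up when released. At 8 mm down the springs push back with roughly 3 to 10.5 N; the softest gives less than half the force of either of the others.
- tag_b_top (a point): Centre of the top face of foot b's red tag (head 18 x 36 mm, 8 mm thick, longer across the foot), 45 mm from the foot's origin on the side away from the robot, 80 mm from the pad's centre, and 6 mm higher than the pad at rest. z up.
- tag_b (a joint): How far this tag is pushed down, m: 0 = up, 0.020 = fully down, its head resting on the grey block. Sliding friction of 8 N: it stays where it is left, and cannot be drawn up again without lifting the foot. Only the tag of the soft foot goes fully down; on a sound foot a stop inside halts it at 0.012, so there is one try.
- foot_c: Spring foot, loose on the board: grey base plate 140 x 76 x 12 mm, about 0.6 kg, 66 mm high to the top of the pad. Origin: centre of its underside; x axis from its pad towards its tag, z up. The three feet look alike; only their springs differ.
- pad_c_top (a point): Centre of the top face of foot c's round black pad with a yellow band (52 mm across, 20 mm thick, on a visible coil spring), 35 mm from the foot's origin on the side nearer the robot. z up. It goes down with the pad.
- pad_c (a joint): How far this pad is pressed down, m: 0 = up, 0.014 = bottomed out. It springs back up when released. At 8 mm down the springs push back with roughly 3 to 10.5 N; the softest gives less than half the force of either of the others.
- tag_c_top (a point): Centre of the top face of foot c's red tag (head 18 x 36 mm, 8 mm thick, longer across the foot), 45 mm from the foot's origin on the side away from the robot, 80 mm from the pad's centre, and 6 mm higher than the pad at rest. z up.
- tag_c (a joint): How far this tag is pushed down, m: 0 = up, 0.020 = fully down, its head resting on the grey block. Sliding friction of 8 N: it stays where it is left, and cannot be drawn up again without lifting the foot. Only the tag of the soft foot goes fully down; on a sound foot a stop inside halts it at 0.012, so there is one try.
- orange_jar: Amber glass jar with orange cap, 29 mm across, 40 mm tall, on the board between two feet. A bystander. Origin: centre of its underside.
- red_jar: Amber glass jar with red cap, 29 mm across, 40 mm tall, on the board between two feet. A bystander. Origin: centre of its underside.
- white_tub: White tub with orange lid, 58 mm across, 55 mm tall, beyond the board. A bystander. Origin: centre of its underside.
- amber_bottle: Amber bottle with black cap, 44 mm across, 85 mm tall, beyond the board. A bystander. Origin: centre of its underside.
- clear_bottle: Clear bottle with white cap, 54 mm across, 150 mm tall, by the blue end of the board. A bystander. Origin: centre of its underside.
- tape_roll: Green ring of tape, 76 mm across, 22 mm tall, lying flat on the robot's side of the board. A bystander. Origin: centre of its underside.
- spatula: Lab spatula with black handle and narrow steel blade, 170 mm long, lying on the robot's side of the board. A bystander. Origin: on its length, on its underside.

How it is judged:
On the way, in this order (a step that is already met when the one before it is completed fails the run):
1. first (blue end) pad pressed at least 5 mm down, the other two up (((value of joint pad_a above 0.005 m and value of joint each of pad_b, pad_c below 0.003 m and y of pad_a_top in the frame of board above 0.07 m) or (value of joint pad_b above 0.005 m and value of joint each of pad_a, pad_c below 0.003 m and y of pad_b_top in the frame of board above 0.07 m) or (value of joint pad_c above 0.005 m and value of joint each of pad_a, pad_b below 0.003 m and y of pad_c_top in the frame of board above 0.07 m))), for 0.1 s.
2. middle pad pressed at least 5 mm down, the other two up (((value of joint pad_a above 0.005 m and value of joint each of pad_b, pad_c below 0.003 m and y of pad_a_top in the frame of board between -0.07 and 0.07 m) or (value of joint pad_b above 0.005 m and value of joint each of pad_a, pad_c below 0.003 m and y of pad_b_top in the frame of board between -0.07 and 0.07 m) or (value of joint pad_c above 0.005 m and value of joint each of pad_a, pad_b below 0.003 m and y of pad_c_top in the frame of board between -0.07 and 0.07 m))), for 0.1 s.
3. last pad pressed at least 5 mm down, the other two up (((value of joint pad_a above 0.005 m and value of joint each of pad_b, pad_c below 0.003 m and y of pad_a_top in the frame of board below -0.07 m) or (value of joint pad_b above 0.005 m and value of joint each of pad_a, pad_c below 0.003 m and y of pad_b_top in the frame of board below -0.07 m) or (value of joint pad_c above 0.005 m and value of joint each of pad_a, pad_b below 0.003 m and y of pad_c_top in the frame of board below -0.07 m))), for 0.1 s.
4. the softest foot's tag is pushed fully down (value of joint any of tag_a, tag_b, tag_c above 0.017 m), for 0.2 s.
At the end, for the whole second after the job is handed in: One tag, the softest foot's (no other can go that far), is at least 17 mm down of 20, the other tags less than 6 mm down, all pads up again (less than 3 mm), the feet upright, at rest and within 25 mm of where they stood, bystanders within 30 mm of where they stood (((value of joint tag_a above 0.017 m and value of joint each of tag_b, tag_c below 0.006 m) or (value of joint tag_b above 0.017 m and value of joint each of tag_a, tag_c below 0.006 m) or (value of joint tag_c above 0.017 m and value of joint each of tag_a, tag_b below 0.006 m)) and value of joint each of pad_a, pad_b, pad_c below 0.003 m and distance of each of foot_a, foot_b, foot_c from where it was at the start of the episode below 0.025 m and angle between each of foot_a, foot_b, foot_c's own z axis and vertical below 0.08 rad and linear speed of each of foot_a, foot_b, foot_c below 0.02 m/s and distance of each of orange_jar, red_jar, white_tub, amber_bottle, clear_bottle, tape_roll, spatula from where it was at the start of the episode below 0.03 m); the robot touches nothing.
It fails at once if more than one tag was pushed down (over 6 mm) (value of joint each of tag_a, tag_b above 0.006 m or value of joint each of tag_b, tag_c above 0.006 m or value of joint each of tag_a, tag_c above 0.006 m).
It fails at once if a foot was lifted (over 12 mm), tipped or shifted (over 25 mm) (z of any of foot_a, foot_b, foot_c in the frame of board above 0.024 m or angle between any of foot_a, foot_b, foot_c's own z axis and vertical above 0.2 rad or distance of any of foot_a, foot_b, foot_c from where it was at the start of the episode above 0.025 m).
It fails at once if a bystander was moved or lifted (over 30 mm) (distance of any of orange_jar, red_jar, white_tub, amber_bottle, clear_bottle, tape_roll, spatula from where it was at the start of the episode above 0.03 m).
It fails at once if a pad was pressed roughly (over 60 N) (contact force between the fingers and pad_a above 60 N or contact force between the fingers and pad_b above 60 N or contact force between the fingers and pad_c above 60 N).
It also fails if it takes over 48 s, if anything falls off the work surface, if the arm or the gripper's body presses on something with over 40 N, if the wrist force passes 120 N, or if a joint passes its speed limit or range.

## Working session

There is one attempt and no reset: what is moved stays moved. The work goes in short steps, each a Python script; the robot and the scene stay as the last script left them, time stands still between calls to the robot, and variables do not carry over. Pictures are saved under pics/ and viewed, and the job is handed in when it is done.

```bash
mkdir -p pics; ls; python3 - <<'E'
from bench import robot,snapshot,camera_info
import cv2
for n in("scene","top"):
    cv2.imwrite(f"pics/{n}0.png",snapshot(n)); print(n,camera_info(n))
s=robot.state();print(s, robot.hold_point_z)
E
```

```text
pics
scene {'camera_matrix': array([[451.74177495,   0.        , 318.99700692],
       [  0.        , 451.74177495, 236.43751679],
       [  0.        ,   0.        ,   1.        ]]), 'k1': 0.027722974235226197, 'position': array([0.99824505, 0.09434009, 0.65762171]), 'rotation': array([0.22816345, 0.23268108, 0.66577535, 0.67122585])}
top {'camera_matrix': array([[454.84989552,   0.        , 314.91245526],
       [  0.        , 454.84989552, 238.20901517],
       [  0.        ,   0.        ,   1.        ]]), 'k1': -0.04756223850440072, 'position': array([0.41410498, 0.08412343, 0.89998594]), 'rotation': array([-0.07348994,  0.0673914 ,  0.71310878, -0.69392615])}
{'t': 0.1, 'joint_pos': array([ 1.22092053e+00,  2.21141048e-01,  1.52750800e+00, -1.87664056e-05,
        1.39468259e+00, -1.26075440e-01]), 'qd': array([-6.66400109e-05, -1.71772796e-03, -1.53575293e-03, -2.50936013e-03,
        3.34774810e-04, -4.93492367e-04]), 'tau': array([ 2.81401499e-04, -4.95944238e+01, -3.88518333e+01,  7.01892399e-02,
        5.15923358e-02, -6.60809656e-05]), 'tcp_pos': array([0.13851251, 0.60888545, 0.22154451]), 'orientation': array([ 1.11665111e-01,  9.93745514e-01, -8.47164311e-04, -1.95993972e-04]), 'force': array([ 1.23226535, -0.89595618,  0.57608789]), 'ft_torque': array([ 0.01537547, -0.02216431,  0.02933741]), 'opening': 0.08702420540469302} 0.0187
```

View pics/scene0.png

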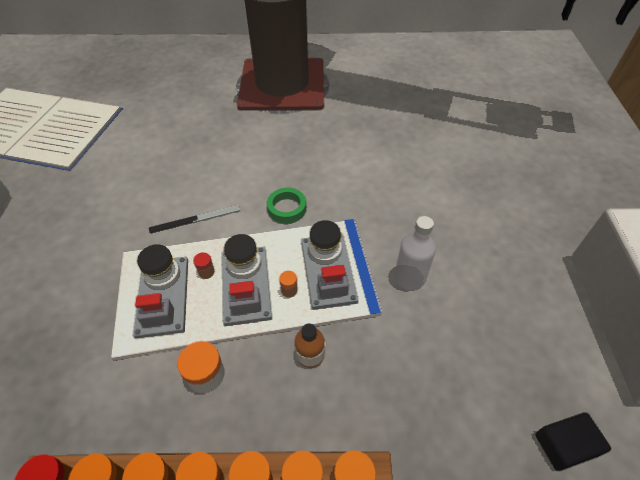

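View pics/top0.png

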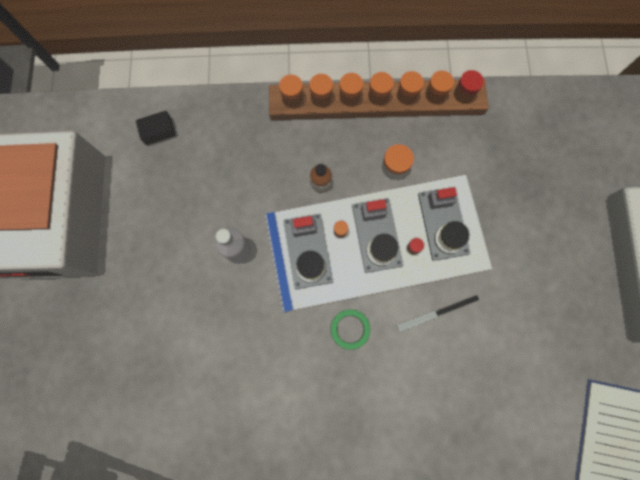

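Both views show three feet: in "top" the pads are at about (311,264), (383,248) and (453,235), and the tags at (303,224), (375,208) and (446,194). The blue end is on the left. Next I localise them by colour mask in both views.

```bash
cat > h.py <<'E'
import numpy as np,cv2
from scipy.spatial.transform import Rotation as R
from bench import robot,snapshot,camera_info
def ray(n,uv):
    c=camera_info(n);K=c["camera_matrix"]
    d=(np.array(uv,float)-K[:2,2])/K[0,0]; rd=np.hypot(*d); r=rd
    for _ in range(20): r=rd/(1+c["k1"]*r*r)
    d=d*(r/rd)
    return np.array(c["position"]),R.from_quat(c["rotation"]).apply([d[0],-d[1],-1])
def onz(n,uv,z):
    p,d=ray(n,uv); return p+d*(z-p[2])/d[2]
def tri(uvs,uvt):
    p,d=ray("scene",uvs);q,e=ray("top",uvt)
    a=np.linalg.lstsq(np.c_[d,-e],q-p,rcond=None)[0]
    A,B=p+a[0]*d,q+a[1]*e
    return (A+B)/2,np.linalg.norm(A-B)
def blobs(m,lo,hi):
    n,l,s,c=cv2.connectedComponentsWithStats(m.astype(np.uint8))
    return [(c[i],s[i],l==i) for i in range(1,n) if lo<s[i][4]<hi]
E
python3 - <<'E'
from h import *
rois={"scene":(110,215,385,350),"top":(265,170,495,312)}
P={}
for n in rois:
    im=cv2.imread(f"pics/{n}0.png"); x0,y0,x1,y1=rois[n]
    roi=np.zeros(im.shape[:2],bool);roi[y0:y1,x0:x1]=1
    h,s,v=[a.astype(int) for a in cv2.split(cv2.cvtColor(im,cv2.COLOR_BGR2HSV))]
    for nm,m,z in(("pad",(v<50)&roi,.078),("tag",((h<6)|(h>174))&(s>150)&(v>110)&roi,.084)):
        for c,st,mk in blobs(m,60,3000):
            e=None
            if nm=="pad":
                cs,_=cv2.findContours(mk.astype(np.uint8),0,1); e=cv2.fitEllipse(cv2.convexHull(max(cs,key=cv2.contourArea)))
            print(n,nm,c.round(1),st,onz(n,c,z).round(4),e)
E
python3 - <<'E'
import cv2,numpy as np
a=cv2.imread("pics/top0.png")[170:315,262:497]
cv2.imwrite("pics/topz.png",cv2.resize(a,None,fx=3.3,fy=3.3,interpolation=2))
a=cv2.imread("pics/scene0.png")[210:360,105:395]
cv2.imwrite("pics/scenez.png",cv2.resize(a,None,fx=2.7,fy=2.7,interpolation=2))
E
```

```text
scene pad [171.7 224.1] [149 216  48  17 253] [ 0.5159 -0.1535  0.078 ] ((171.74415588378906, 223.7774658203125), (7.986218452453613, 53.24422836303711), 75.01888275146484)
scene pad [324.8 234.1] [310 221  30  28 658] [0.5401 0.1012 0.078 ] ((324.7811584472656, 234.20565795898438), (27.546140670776367, 29.99517822265625), 86.68480682373047)
scene pad [154.3 259.2] [138 245  34  30 781] [ 0.587  -0.1667  0.078 ] ((154.36651611328125, 259.20166015625), (28.718971252441406, 34.298397064208984), 69.3492660522461)
scene pad [241.5 257.3] [225 246  31  17 141] [ 0.585  -0.0304  0.078 ] ((240.1705780029297, 250.15277099609375), (24.429719924926758, 30.697940826416016), 76.62815856933594)
scene pad [308.6 332.4] [302 325  14  17 191] [0.7146 0.0764 0.078 ] ((308.63702392578125, 332.267333984375), (13.916181564331055, 17.00124168395996), 175.80682373046875)
scene tag [201.6 259.2] [194 253  17  14 183] [ 0.5922 -0.0907  0.084 ] None
scene tag [333.1 270.6] [322 265  23  12 215] [0.6157 0.1129 0.084 ] None
scene tag [241.1 287. ] [230 281  24  13 232] [ 0.6433 -0.0243  0.084 ] None
scene tag [147.7 299.5] [135 293  26  14 256] [ 0.6629 -0.1577  0.084 ] None
top tag [446.3 192.7] [438 189  17   9 112] [ 0.659  -0.1589  0.084 ] None
top tag [375.9 204.9] [368 201  17   9 114] [ 0.6392 -0.0258  0.084 ] None
top tag [302.5 221.5] [295 218  17   9 111] [0.6112 0.1111 0.084 ] None
top tag [416.2 245. ] [410 240  13  11 108] [ 0.5614 -0.0955  0.084 ] None
```

View pics/topz.png

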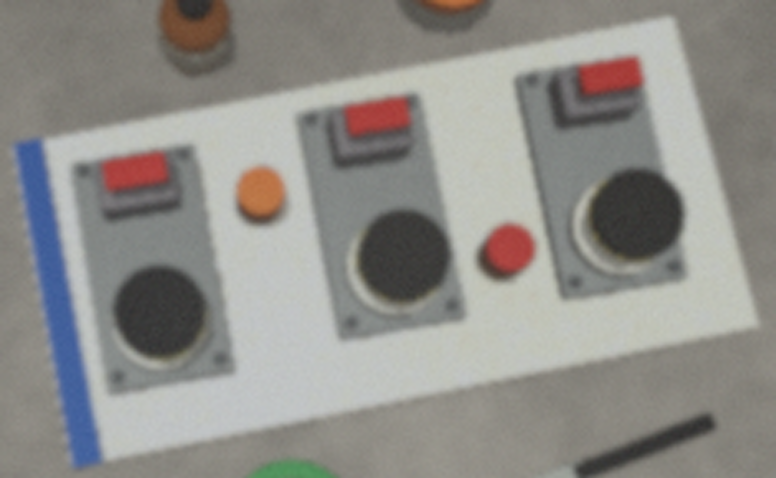

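View pics/scenez.png

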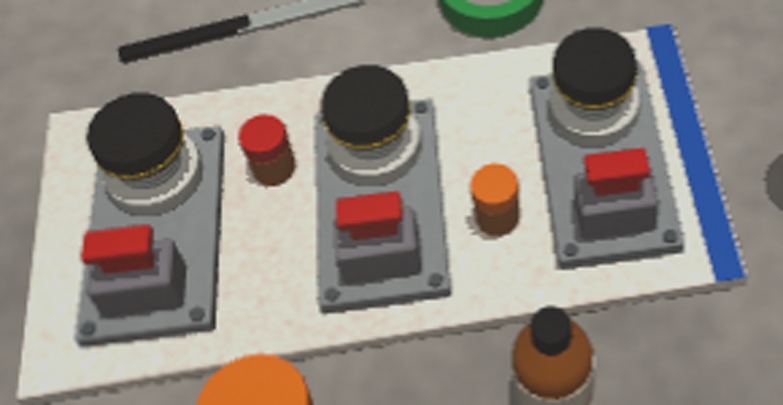

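The crops show the tags clear of the pads, with the jars standing between the feet. The dark threshold missed the pads in the top view, so I'll loosen it.

```bash
python3 - <<'E'
from h import *
im=cv2.imread("pics/top0.png");h,s,v=[a.astype(int) for a in cv2.split(cv2.cvtColor(im,cv2.COLOR_BGR2HSV))]
print(v[264,311],v[248,383],v[235,453],v[280,300])
roi=np.zeros(v.shape,bool);roi[215:285,285:485]=1
tags=[(.6112,.1111),(.6392,-.0258),(.659,-.1589)]
for th in(75,85):
  out=[]
  for c,st,mk in blobs((v<th)&roi,250,1500):
    cs,_=cv2.findContours(mk.astype(np.uint8),0,1);(cc,r)=cv2.minEnclosingCircle(cs[0])
    p=onz("top",c,.078);out.append(p)
    print(th,c.round(1),st,np.round(cc,1),round(r,1),p.round(4))
  out=sorted(out,key=lambda p:-p[1])
  for p,t in zip(out,tags):
    d=np.array(t)-p[:2];print(np.hypot(*d).round(4),np.degrees(np.arctan2(d[1],d[0])).round(1))
def cen(n,lo,hi,a,b,reg,z):
    im=cv2.imread(f"pics/{n}0.png");hsv=cv2.cvtColor(im,cv2.COLOR_BGR2HSV)
    m=cv2.inRange(hsv,lo,hi)>0
    q=np.zeros(m.shape,bool);x0,y0,x1,y1=reg;q[y0:y1,x0:x1]=1
    for c,st,_ in blobs(m&q,a,b): print(n,c.round(1),st,onz(n,c,z).round(4))
cen("top",(100,120,60),(130,255,255),100,9000,(255,200,300,320),.012)
cen("top",(5,120,90),(20,255,255),60,3000,(300,140,420,245),.052)
import sys
s=robot.state();print(R.from_quat(s["orientation"]).as_matrix().round(3))
E
```

```text
57 58 57 139
75 [454.4 234.6] [441 222  27  26 543] [454.3 234.5] 13.3 [ 0.58  -0.169  0.078]
75 [384. 247.] [372 234  25  27 528] [383.9 247.1] 13.2 [ 0.5603 -0.0372  0.078 ]
75 [310.  263.9] [297 251  27  27 536] [310.1 263.9] 13.2 [0.5329 0.0993 0.078 ]
0.0792 8.6
0.0797 8.2
0.0796 7.3
85 [454.3 234.7] [441 221  27  27 574] [454.2 234.8] 13.8 [ 0.5798 -0.1687  0.078 ]
85 [383.9 247.1] [371 234  27  27 567] [384. 247.] 13.6 [ 0.5602 -0.037   0.078 ]
85 [310.  263.9] [297 251  27  27 572] [309.9 264.1] 13.6 [0.5329 0.0992 0.078 ]
0.0792 8.7
0.0797 8.1
0.0798 7.0
top [279.2 262. ] [268 213  24  98 625] [0.5479 0.1613 0.012 ]
top [398.3 158.4] [384 144  30  29 659] [ 0.7416 -0.0796  0.052 ]
top [320.4 177.3] [311 169  19  16 167] [0.7069 0.0754 0.052 ]
top [340.5 228.3] [335 222  12  14 144] [0.6037 0.0399 0.052 ]
[[-0.975  0.222 -0.001]
 [ 0.222  0.975 -0.002]
 [ 0.    -0.002 -1.   ]]
```

Pad–tag distances come out at 79–80 mm (80 expected), with the feet turned about 8°. I'll press with shut fingers and the jaws along each foot's axis, which keeps the gripper body away from the clear bottle.

```bash
cat >> h.py <<'E'
PAD=np.array([[.5329,.0993],[.5603,-.0371],[.5799,-.1689]])
TAG=np.array([[.6112,.1111],[.6392,-.0258],[.659,-.1589]])
def quat(a=np.radians(8)):
    best=None
    for sg in(1,-1):
        y=sg*np.array([np.cos(a),np.sin(a),0]);z=np.array([0,0,-1.]);x=np.cross(y,z)
        q=R.from_matrix(np.c_[x,y,z]).as_quat()
        j=robot.inverse_kinematics([.56,-.037,.2],q)
        if j is not None and (best is None or abs(j[5])<best[0]): best=(abs(j[5]),q,j)
    return best[1]
def fz(n=6):
    f=[]
    for _ in range(n): robot.dwell(.03); f.append(robot.state()["force"])
    return np.mean(f,0)
def press(i,q,c,zs):
    robot.servo_line([*c,.092],q,vel=.2); robot.dwell(.2); f0=fz()
    for z in zs:
        robot.servo_line([*c,z],q,vel=.04); robot.dwell(.2); f=fz();s=robot.state()
        print(i,z,"tcp",s["tcp_pos"].round(4),"dF",(f-f0).round(2),"t",round(s["t"],2))
    robot.servo_line([*c,.12],q,vel=.1)
    robot.dwell(.15);print("after",(fz()-f0).round(2))
E
python3 - <<'E'
from h import *
robot.move_gripper(0)
q=quat();print(q,robot.inverse_kinematics([*PAD[0],.25],q).round(2))
robot.move_pose([*PAD[0],.25],q)
robot.servo_line([*PAD[0],.12],q,vel=.15)
s=robot.state();print(s["t"],s["tcp_pos"],s["opening"])
press(0,q,PAD[0],[.074,.072,.070])
cv2.imwrite("pics/s1.png",snapshot("scene"))
E
```

```text
[0.65605903 0.75470958 0.         0.        ] [ 0.04  0.    1.71 -0.    1.43 -0.1 ]
4.9417 [0.53372793 0.09941613 0.12107789] 0.0002800778218380257
0 0.074 tcp [0.5327 0.0993 0.074 ] dF [-0.99 -0.73  1.14] t 6.63
0 0.072 tcp [0.5331 0.0993 0.0721] dF [ 0.24 -0.3   1.59] t 7.28
0 0.07 tcp [0.5331 0.0993 0.0701] dF [1.2  0.14 2.56] t 7.93
after [-0.03 -0.39 -0.02]
```

View pics/s1.png

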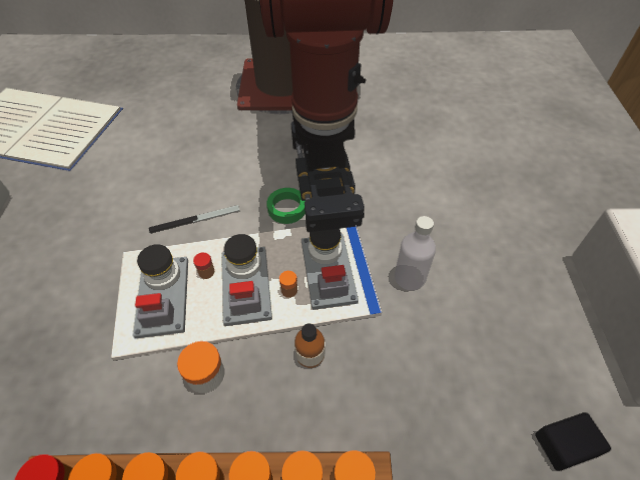

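The picture shows the gripper raised over the left foot at about (333,210), with nothing moved. The reading is about 2.6 N with contact near z≈0.077. To be sure the stroke counted, I'll press this pad once more, slightly deeper, then do the other two.

```bash
python3 - <<'E'
from h import *
q=quat()
press(0,q,PAD[0],[.071,.068])
for i in(1,2):
    robot.servo_line([*PAD[i],.12],q,vel=.2)
    press(i,q,PAD[i],[.074,.071,.069])
print(robot.state()["t"])
cv2.imwrite("pics/t2.png",snapshot("top"))
E
```

```text
0 0.071 tcp [0.533  0.0993 0.0712] dF [ 0.64 -0.16  1.97] t 10.75
0 0.068 tcp [0.5329 0.0993 0.068 ] dF [ 1.24 -0.39  2.66] t 11.4
after [-0.08 -0.39 -0.22]
1 0.074 tcp [ 0.5605 -0.0372  0.0742] dF [ 0.24 -0.61  4.46] t 14.95
1 0.071 tcp [ 0.5605 -0.0372  0.0713] dF [-0.49 -0.68  6.28] t 15.6
1 0.069 tcp [ 0.5605 -0.0372  0.0695] dF [-0.43 -0.39  7.3 ] t 16.25
after [ 0.19 -0.03  0.14]
2 0.074 tcp [ 0.5801 -0.169   0.0745] dF [-0.59  0.56  6.43] t 19.77
2 0.071 tcp [ 0.5802 -0.1691  0.0719] dF [-1.95  0.79  8.34] t 20.42
2 0.069 tcp [ 0.5802 -0.1691  0.0702] dF [-2.85  1.17 10.29] t 21.07
after [ 0.18  0.32 -0.28]
22.075
```

View pics/t2.png

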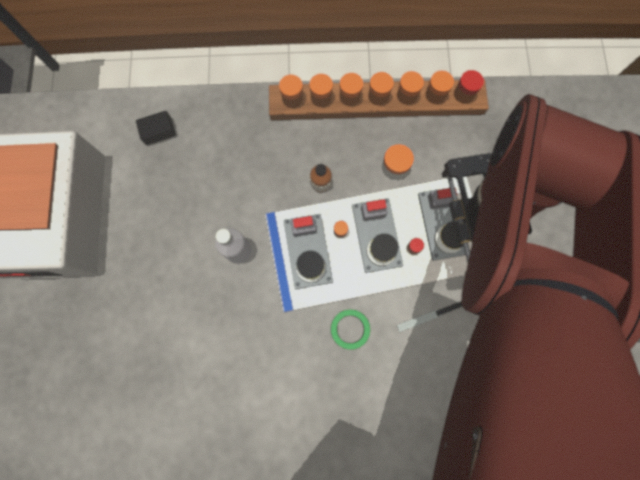

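The top view shows the feet, tags (303,224)/(375,208)/(446,194) and jars unmoved. Forces at about 8 mm were roughly 2.6, 7.0 and 10 N, so the first foot (blue end) is the soft one. Now I push its tag down.

```bash
python3 - <<'E'
from h import *
q=quat();c=TAG[0]
robot.servo_line([*c,.13],q,vel=.2)
robot.servo_line([*c,.092],q,vel=.1);robot.dwell(.2);f0=fz()
for z in(.076,.0625):
    r=robot.servo_line([*c,z],q,vel=.03,until_force=28);robot.dwell(.2);s=robot.state()
    print(z,r,s["tcp_pos"].round(4),(fz()-f0).round(1),s["t"])
    if r: break
E
```

```text
0.076 False [0.6115 0.1111 0.0763] [-0.1  0.5  4.7] 25.5
0.0625 False [0.6116 0.1111 0.0643] [-3.9 -0.1 13.8] 26.5
```

```bash
python3 - <<'E'
from h import *
q=quat();c=TAG[0]
r=robot.servo_line([*c,.0605],q,vel=.02,until_force=20);robot.dwell(.3);s=robot.state()
print(r,s["tcp_pos"].round(4),s["force"].round(1),s["t"])
robot.servo_line([*c,.13],q,vel=.1)
robot.servo_line([.40,.10,.30],vel=.25);robot.move_pose([.30,.35,.30],q)
for n in("scene","top"): cv2.imwrite(f"pics/{n}3.png",snapshot(n))
print(robot.state()["t"])
a=cv2.imread("pics/scene3.png")[200:375,105:445];cv2.imwrite("pics/z3.png",cv2.resize(a,None,fx=2.3,fy=2.3,interpolation=2))
E
```

```text
False [0.6118 0.1111 0.0641] [-10.4  -0.7  25.9] 27.25
30.475
```

View pics/z3.png

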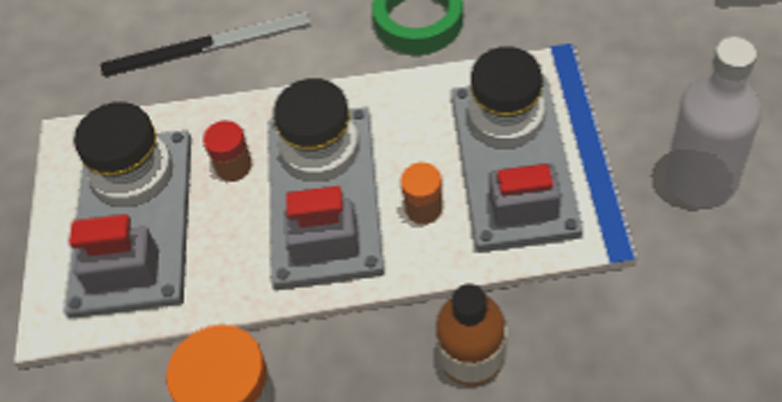

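View pics/top3.png

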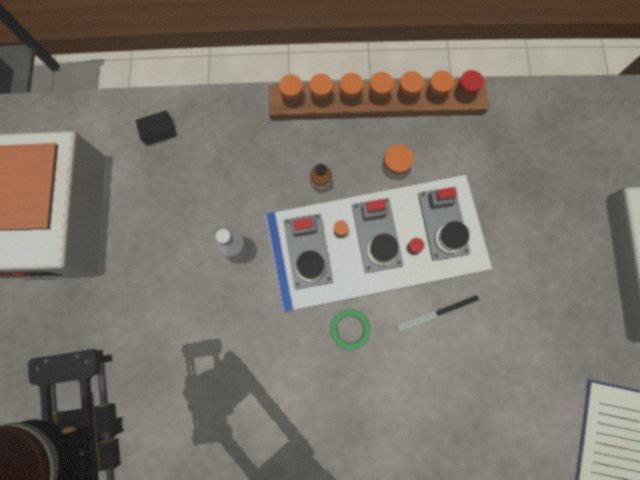

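The first foot's tag now sits on its block (zoomed picture, about (525,180)). The other two tags and all three pads are up, and nothing has shifted in the top view. The arm is clear of everything.

```bash
python3 -c "
from bench import robot
print(robot.hand_in())"
```

```text
the job is handed in; nothing more can be done
None
```

The soft foot is the first one, at the blue end. I pushed its tag fully down and left the other two up. The job is handed in at about 30.5 s of the 48 s allowed; it reports no verdict.

- **Pads:** I pressed them in order from the blue end, 7–10 mm down by the fingertip height. They pushed back with about 2.6 N, 7.3 N and 10.3 N. I pressed the first pad twice, because the first press looked only about 7 mm deep and I wanted to be sure it counted. The force readings vary by roughly 0.5 N, which is far less than the gap between the feet.
- **Tag:** it stopped at z = 0.064 m, which is the expected fully-down height. It stayed there when I pushed harder, to about 26 N.
- **Final pictures:** the pushed tag rests on its block, all pads are up again, and the feet and surrounding items are where they started. I judged this by eye and did not re-measure positions. The arm was parked clear of everything.

No check failed or disagreed.

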